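# Fit the raking-light lamp to the sherd photo stand

## Robot

A 6-joint arm with a two-finger parallel gripper is mounted at the origin on the work surface. World frame = base frame: x ahead of the robot, y to its left, z up, the work surface at z = 0. Lengths are in m, angles in degrees, forces in N, time in s.
With the tool pointing down it reaches from about 0.4 to 0.825 m from the base axis. Payload 7 kg.
Tool frame: the origin (TCP) lies at the very end of the fingers, on their centre line; the grasp point (between the pads) lies 19 mm behind it (ctrl.grip_depth is the z of the grasp point in the tool frame, in m); z points along the fingers, y is the direction in which the jaws open and shut (so a half turn about z gives the same grasp; the last joint's range is limited). The gripper opens to 88 mm and grips with 3 to 60 N. Pads are 19 mm wide; open, the fingers measure 130 mm over their backs; the gripper's body (78 mm by 193 mm) begins 47 mm behind the grasp point.
Start: joints at [-54.941, 20.546, 0.682, 0, -70.136, -16.507], TCP at [0.215, -0.64, 0.227] pointing down, gripper open.
Joint ranges: [-176.03, 176.03], [-82.01, 121.73], [-58.28, 71.71], [-173.87, 95.51], [-174.79, -0.11], [-173.66, 173.66]. Speed limits (degrees/s): [136.94, 136.94, 172.46, 180, 180, 180].

## Interface

Orientations are given as [roll, pitch, yaw] about the fixed x, y, z axes, in that order (R = Rz(yaw) Ry(pitch) Rx(roll)).
In Python, from plant import telemetry, snapshot, job, models, ctrl gives the robot as it stands.
- The arm moves only by the tool jog_arm, never from a script. Its argument "targets" is text: rows parted by semicolons, each of 7 numbers parted by spaces: the shift along the tool's x, y, z in m, then the turn, a rotation vector about the tool's x, y, z in degrees, then the gripper command: -1 is shut, 1 is fully open, values between are in proportion. A call has exactly 8 rows; each row is the pose to reach, as a shift and turn from the pose measured when the call began, along the tool's axes at that moment; what a row does not reach only later rows make up. A row lasts 1/8 s, in which the tool goes at most 62.5 mm and 10.7 degrees, less where a joint would pass 70% of its speed; a pose out of reach is approached as far as the arm can. A call with a gripper value outside its range is refused whole. The fingers move at their own pace and stop on an object; the grip force is fixed at half the most. Time passes only in rows, so rows that repeat a pose let the fingers close, or fill a call up. It gives the time, the measured TCP pose, the force and the opening at its end, in the units of the state.
- telemetry.get_obs(): the state, without advancing time (a new reading comes with each control period).
- snapshot(name): name is "side" or "top"; returns a dict with "img" (400x640x3 uint8, red, green, blue), "range_z" (400x640 float32, m along the optical axis (not along the pixel's ray), 0 where there is no reading), "intrinsics" (3x3 intrinsics, pixels), "k1" (the pictures are not rectified: a ray, as slopes to the right and down, at radius r is drawn at 1 + k1 r^2 times it, then the intrinsics apply), "R" (3x3) and "t" (3): a world point X has camera coordinates R X + t. Camera axes: x right, y down, z forward; pixel columns grow to the right and rows downward; lengths in m; the calibration is good to about 2 mm. A picture is of the moment at which its call begins.
- job.close_job(): hands the job in, once; it reports no verdict.
Trained networks look in a picture, given as the dict that the camera call returned (one of the last four; its "shot" number tells which), for a name from the list of things; names that differ only in an ending like _2 or _b are one class to them, and where a whole thing is asked for, a point or a joint stands for the part that bears it (a point fixed in the world has none). Each returns a list of dicts, best first, with "conf" (0 to 1); they miss things now and then, are a little off and sometimes report something else, mostly with a low value. They report only what shows in the picture. A call takes as long as a camera call. They do not tell look-alikes from the thing itself.
- models.cut_out(name, picture): "region" (400x640 bool, what is visible of it) and "uv" ([column, row] in pixels, amid what is visible of it).
- models.spot_point(name, picture): "uv" ([column, row] in pixels: a listed point, or the origin of a listed thing).
The state is a dict: "clock": time; "joint_pos": joint angles; "qvel": joint speeds; "tau": joint torques, N m; "tool_pos": TCP position; "orientation": TCP orientation; "force": force on the tool from outside, world axes, zero at the start; "moment": the same for the moment, N m; "opening": finger opening in m.
Only numpy, scipy, OpenCV 4.12 (cv2) and the standard library are available. Lean on these libraries where they do the work, as an engineer would, in place of code of your own. Each camera call takes 0.05 s, during which the arm holds its last target.

## Task

Take the black lamp out of its wooden rack, turn it so that its flat shaft matches the slot in the leaning blue clamp plate with the lens facing the sherd on the black board, and push it in until its flange sits flush on the plate. Then turn the red ball knob clockwise to its stop so that the yellow keeper lies over the lamp's flange, and let go. Leave the sherd and the other things on the table where they are.

Things in the scene. Friction and masses are not known exactly. Their poses are not given: they have to be found in the camera images.
- lamp_head (a point): Loose lamp, 0.25 to 0.42 kg, 162 mm long: centre of its black head, 44 (x) x 30 (y) x 54 (z) mm, the place to grip it, across the 30 mm (along y). The head's top is 27 mm above this point, the flange's underside 35 mm below. Lamp axes: z along the shaft from foot to head, -x out of the white round lens. It starts upright.
- lamp_seat (a point): The same lamp (same axes): centre of the underside of its aluminium flange, 44 (x) x 68 (y) x 8 mm thick. Below it the flat shaft, 12 (x) x 24 (y) mm, runs 100 mm to the foot (the last 6 mm narrowed to 9 x 21).
- lamp_lens (a point): The same lamp (same axes): centre of the lens, 25 mm out along the lamp's -x from the head's centre.
- rack: Fixed wooden rack 110 x 120 x 120 mm high, origin at the centre of its underside; left or right of the stand. The lamp hangs by its flange on the rack's top, its shaft in an upright slot with about 4 mm play each side; lift it straight up by 105 mm or more to clear.
- clamp: Fixed blue clamp plate, 40 mm thick. Origin: centre of the slot's mouth in its upper face. z: out of the slot, 30 degrees from vertical; -x: towards the black board and sherd; +y: towards the ball knob. Slot 14 (x) x 26 (y) mm, right through along z, 3 mm chamfer. The shaft also fits half a turn round, which is wrong. Seated, the lamp's axes and seat point equal these axes and origin.
- ball (a point): Centre of the smooth red ball knob, 40 mm across, 95 mm along the clamp's +y from the slot and 50 mm above the plate. It turns about the clamp's z with 0.10 N m friction and slips unless gripped across its widest part. Its stem carries the yellow keeper bar (70 x 16 mm, 11 to 17 mm above the plate).
- keeper (a joint): Turn of the ball knob and keeper, rad, growing clockwise seen from above: near 0 = open, keeper pointing about to the clamp's +x; 1.4 = its stop, keeper pointing to the clamp's -y over the lamp's flange (3 mm above it). It stays where it is left.
- sherd_mid (a point): Loose potsherd, about 60 x 50 x 9 mm, flat on the black board of the stand (board top 15 mm high), centre of the sherd. Leave it.
- scale_bar_mid (a point): Loose black and white photo scale, 120 x 22 x 6 mm, its centre. Leave it.
- brush_mid (a point): Loose brush lying on the table. Leave it.
- cup_mid (a point): Loose green cup, 70 mm across, 85 mm high, its centre. Leave it.
- jar_mid (a point): Loose white jar, 68 mm across, 100 mm high, its centre. Leave it.
- tray: Fixed white tray of sherds, 110 x 160 x 50 mm, origin at the centre of its underside, on the other side of the stand from the rack.
Not all that is in view belongs to the job. There is more than one size of the part that bears lamp_head; the job needs the smallest.

How it is judged:
By the outcome, as a careful person would: the job done as asked, in the order asked, and still so for the second after the job is handed in, with the robot touching nothing.
It also fails if it takes over 61 s, if anything falls off the work surface, if the arm or the gripper's body presses on something with over 40 N, if the wrist force passes 120 N, or if a joint passes its speed limit or range.

## Working session

There is one attempt and no reset: what is moved stays moved. The work goes in short steps, Python scripts to look and compute and a tool call to move; the robot and the scene stay as the last step left them, time stands still between calls to the robot, and variables do not carry over. Pictures are saved under pics/ and viewed, and the job is handed in when it is done.

Besides the shell and the picture viewer there is one more tool, called after "Call:" as name(argument=value, ...) on one line, values as JSON. jog_arm: Moves the arm, as the interface text tells. Its arguments: {"type":"object","properties":{"targets":{"type":"string"}},"required":["targets"]}

```bash
ls; mkdir -p pics; cat > h.py <<'E'
import numpy as np, cv2
from scipy.spatial.transform import Rotation as Rn
from plant import telemetry, snapshot, job, models, ctrl
def save(n,im,s=1): 
    im=cv2.resize(im,None,fx=s,fy=s,interpolation=cv2.INTER_CUBIC); cv2.imwrite('pics/'+n,im[:,:,::-1])
def slopes(p,uv):
    K=p['intrinsics']; uv=np.atleast_2d(np.array(uv,float))
    d=np.c_[(uv[:,0]-K[0,2])/K[0,0],(uv[:,1]-K[1,2])/K[1,1]]
    s=d.copy()
    for _ in range(20): s=d/(1+p['k1']*(s**2).sum(1,keepdims=True))
    return s
def world(p,uv,z=None):
    uv=np.atleast_2d(np.array(uv,float)); s=slopes(p,uv)
    if z is None: z=p['range_z'][uv[:,1].round().astype(int),uv[:,0].round().astype(int)]
    c=np.c_[s,np.ones(len(s))]*np.reshape(z,(-1,1)); return (c-p['t'])@p['R']
def ray(p,uv):
    s=slopes(p,uv); d=np.c_[s,np.ones(len(s))]@p['R']; return -p['R'].T@p['t'], d/np.linalg.norm(d,axis=1,keepdims=True)
def tri(pa,ua,pb,ub):
    a,d=ray(pa,ua);b,e=ray(pb,ub);d=d[0];e=e[0]
    st=np.linalg.lstsq(np.c_[d,-e],b-a,rcond=None)[0]
    x=a+st[0]*d;y=b+st[1]*e; return (x+y)/2,np.linalg.norm(x-y)
def proj(p,X):
    c=np.atleast_2d(X)@p['R'].T+p['t']; s=c[:,:2]/c[:,2:]; s=s*(1+p['k1']*(s**2).sum(1,keepdims=True)); K=p['intrinsics']
    return np.c_[s[:,0]*K[0,0]+K[0,2],s[:,1]*K[1,1]+K[1,2]]
def cloud(p,region):
    v,u=np.nonzero(region&(p['range_z']>0)); return world(p,np.c_[u,v])
def pose():
    o=telemetry.get_obs(); return np.array(o['tool_pos']),Rn.from_euler('xyz',o['orientation'],degrees=True),o
E
python3 - <<'E'
from h import *
S=snapshot('side');T=snapshot('top')
save('side0.png',S['img'],1.25);save('top0.png',T['img'],1.25)
for p in(S,T): print(p['intrinsics'],p['k1'],-p['R'].T@p['t'],p['R'])
for n in ['lamp_head','lamp_seat','lamp_lens','rack','clamp','ball','keeper','sherd_mid','scale_bar_mid','brush_mid','cup_mid','jar_mid','tray']:
    for nm,p in(('S',S),('T',T)):
        print(n,nm,[(np.round(d['uv']),round(d['conf'],2),world(p,d['uv']).round(3)[0]) for d in models.spot_point(n,p)] if n!='keeper' else '')
print(telemetry.get_obs())
E
```

```text
pics
[[461.8209603    0.         315.4155393 ]
 [  0.         461.8209603  192.80180859]
 [  0.           0.           1.        ]] -0.041533195664975216 [0.18138909 0.99080042 1.28183984] [[-0.92223465 -0.38638139  0.0138808 ]
 [-0.29937077  0.69091313 -0.65803966]
 [ 0.24466385 -0.61102248 -0.75285532]]
[[441.97888901   0.         321.51511783]
 [  0.         441.97888901 202.61618661]
 [  0.           0.           1.        ]] -0.034109792488917656 [0.44070388 0.06307182 1.47934059] [[-9.69157695e-04 -9.99811874e-01 -1.93720731e-02]
 [-9.97417301e-01  2.35773356e-03 -7.17855727e-02]
 [ 7.18177421e-02  1.92524693e-02 -9.97231946e-01]]
lamp_head S [(array([363., 267.]), 0.97, array([0.309, 0.316, 0.211])), (array([298., 267.]), 0.83, array([0.478, 0.37 , 0.182])), (array([264., 348.]), 0.71, array([0.449, 0.627, 0.223]))]
lamp_head T [(array([236., 214.]), 0.89, array([0.502, 0.342, 0.182])), (array([144., 227.]), 0.76, array([0.461, 0.6  , 0.219])), (array([251., 278.]), 0.69, array([0.319, 0.286, 0.223]))]
lamp_seat S [(array([296., 272.]), 0.92, array([0.48 , 0.381, 0.17 ])), (ar
[... 2067 characters left out ...]
0.]), 0.87, array([ 0.453, -0.359,  0.031]))]
{'clock': 1.3, 'joint_pos': array([-5.49416418e+01,  2.05480360e+01,  6.82184899e-01, -4.30524863e-05,
       -7.01344181e+01, -1.65080847e+01]), 'qvel': array([-0.00140259, -0.04934456,  0.07139114, -0.03151225,  0.08767203,
        0.07729469]), 'tau': array([-1.13922168e-03, -5.82391262e+01,  2.93296051e+01,  7.00287491e+00,
        1.24001247e-02, -3.52134612e-05]), 'tool_pos': array([ 0.21473841, -0.63992146,  0.2265439 ]), 'orientation': array([ 1.79999730e+02, -3.76688093e-05, -1.61449741e+02]), 'force': array([ 0.06354029, -0.72310279,  0.78524954]), 'moment': array([ 0.00107159, -0.01624021,  0.02206276]), 'opening': 0.08758162954256207}
```

View pics/side0.png

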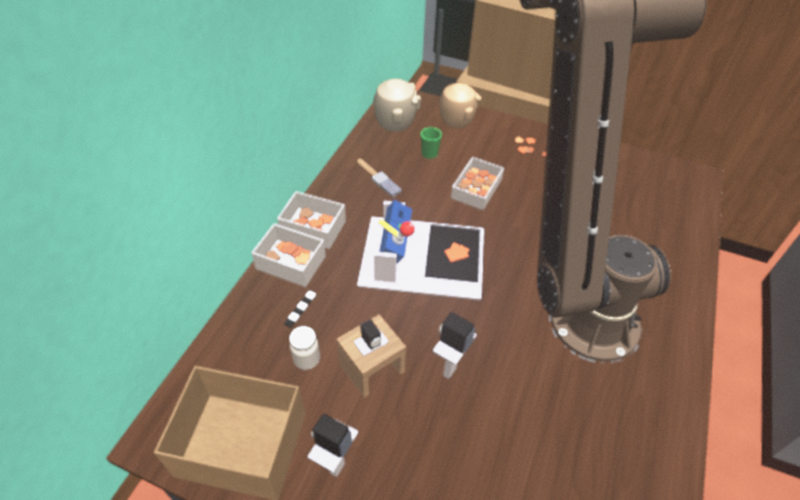

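View pics/top0.png

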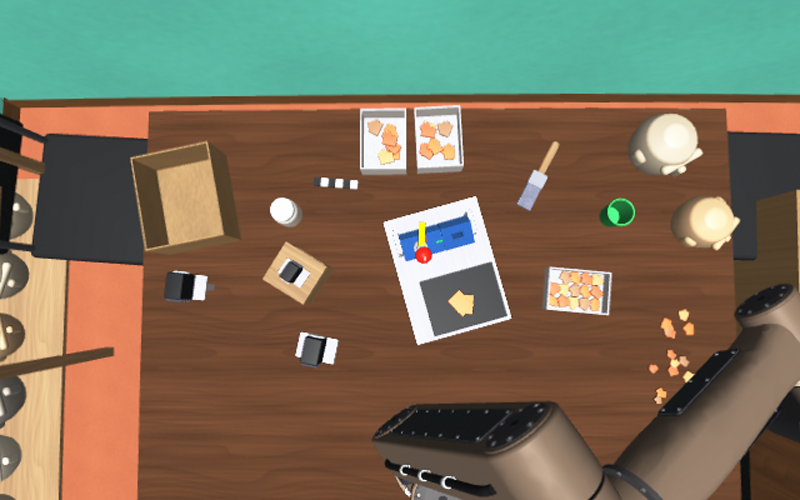

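Three lamps show, in top pixels of the 640-wide picture: (234,217) in the rack, (148,228) standing at the left, and (253,279) standing in front. The task describes the one in the rack, and it also looks smallest. I'll confirm that in enlarged crops.

```bash
python3 - <<'E'
from h import *
S=snapshot('side');T=snapshot('top')
import pickle; pickle.dump((S,T),open('first.pkl','wb'))
def crop(p,x,y,w,h,s): return cv2.resize(p['img'][y:y+h,x:x+w],None,fx=s,fy=s,interpolation=cv2.INTER_CUBIC)
a=crop(S,235,235,160,145,5);save('c1.png',cv2.resize(a,(640,580)))
save('c2.png',crop(T,200,180,80,120,5)[:600])
save('c3.png',crop(T,305,155,105,120,5)); save('c4.png',crop(S,285,155,105,85,7))
for n in ['lamp_head','clamp','keeper','rack','ball']:
  for nm,p in(('S',S),('T',T)):
    for d in models.cut_out(n,p):
        c=cloud(p,d['region']); v,u=np.nonzero(d['region'])
        print(n,nm,d['conf'],np.round(d['uv']),len(u),u.min(),u.max(),v.min(),v.max(),np.percentile(c,[5,50,95],axis=0).round(3).tolist())
E
```

```text
lamp_head S 0.83 [261. 353.] 1217 246 285 332 380 [[0.422, 0.583, 0.009], [0.451, 0.631, 0.184], [0.488, 0.658, 0.224]]
lamp_head S 0.72 [359. 271.] 982 348 380 250 301 [[0.275, 0.281, 0.03], [0.307, 0.312, 0.184], [0.337, 0.338, 0.225]]
lamp_head S 0.62 [296. 274.] 422 284 309 257 283 [[0.462, 0.342, 0.124], [0.486, 0.368, 0.153], [0.512, 0.385, 0.183]]
lamp_head S 0.3 [306. 145.] 304 286 319 127 155 [[0.672, -0.312, 0.006], [0.733, -0.262, 0.017], [0.825, -0.226, 0.024]]
lamp_head T 0.83 [146. 225.] 733 131 169 217 241 [[0.427, 0.572, 0.145], [0.456, 0.597, 0.204], [0.485, 0.629, 0.226]]
lamp_head T 0.82 [253. 280.] 702 237 269 266 293 [[0.281, 0.255, 0.145], [0.311, 0.287, 0.206], [0.342, 0.334, 0.226]]
lamp_head T 0.63 [235. 217.] 349 223 247 208 229 [[0.467, 0.328, 0.122], [0.488, 0.349, 0.166], [0.513, 0.379, 0.185]]
lamp_head T 0.19 [246. 214.] 1307 210 265 193 243 [[0.43, 0.289, 0.021], [0.488, 0.34, 0.119], [0.552, 0.413, 0.125]]
clamp S 0.66 [320. 182.] 891 303 331 160 208 [[0.521, -0.07, 0.114], [0.567, 0.042, 0.135], [0.607, 0.088, 0.187]]
clamp T 0.87 [347. 189.] 1409 31
[... 302 characters left out ...]
 0.058, 0.193]]
keeper T 0.73 [338. 201.] 253 332 345 178 210 [[0.518, 0.025, 0.147], [0.543, 0.042, 0.179], [0.6, 0.054, 0.193]]
rack S 0.58 [288. 285.] 1604 269 324 253 316 [[0.419, 0.308, 0.015], [0.478, 0.384, 0.117], [0.554, 0.431, 0.123]]
rack T 0.78 [248. 216.] 1321 211 266 193 243 [[0.43, 0.288, 0.016], [0.489, 0.341, 0.119], [0.551, 0.414, 0.125]]
rack T 0.74 [345. 191.] 1331 320 378 174 210 [[0.528, -0.071, 0.115], [0.573, 0.011, 0.134], [0.612, 0.082, 0.188]]
ball S 0.53 [320. 181.] 248 303 331 175 192 [[0.513, 0.018, 0.13], [0.541, 0.045, 0.172], [0.597, 0.057, 0.193]]
ball T 0.61 [335. 203.] 208 333 344 178 209 [[0.518, 0.025, 0.15], [0.542, 0.042, 0.183], [0.599, 0.051, 0.194]]
```

View pics/c1.png

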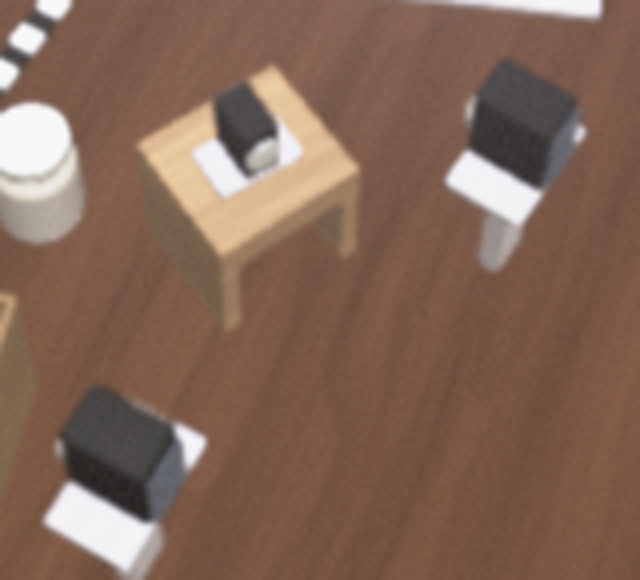

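View pics/c2.png

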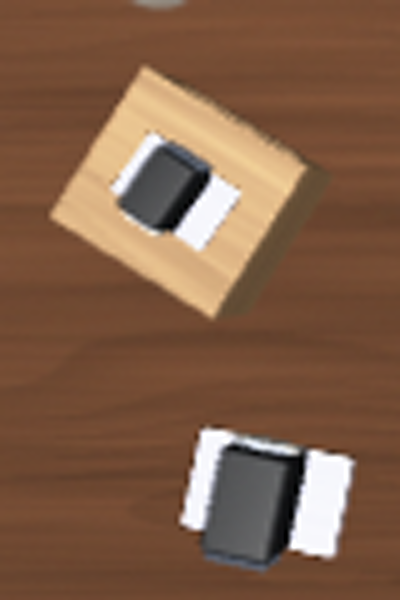

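View pics/c3.png

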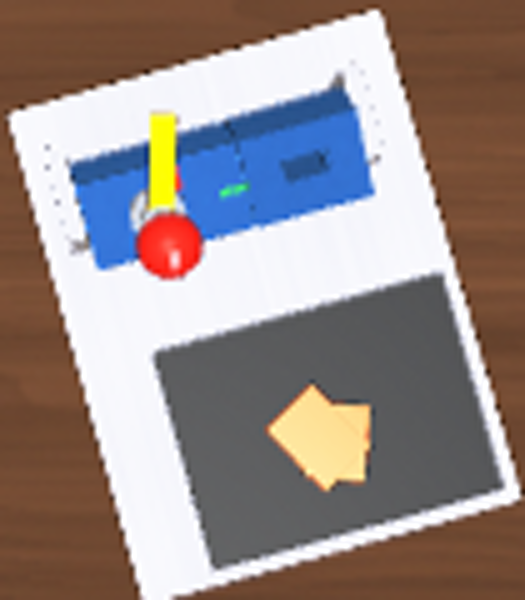

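View pics/c4.png

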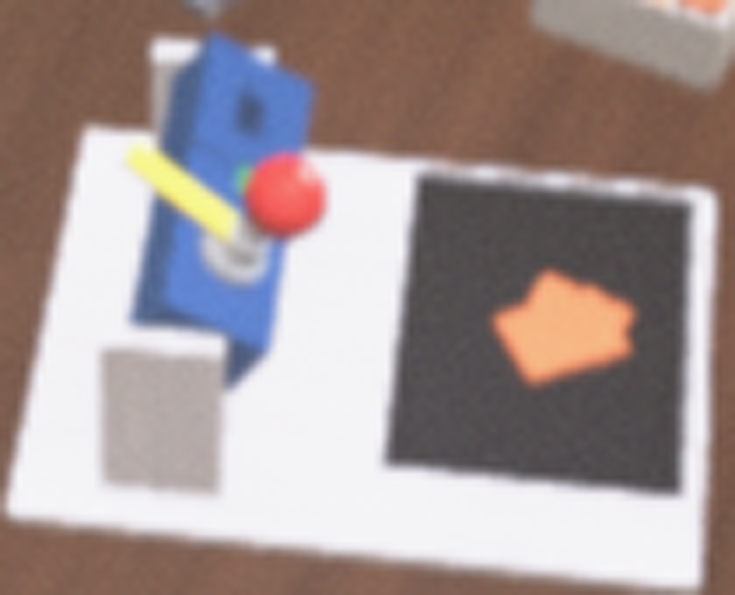

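The crops settle it: the rack lamp (top 234,217; side 296,272) has the narrow head, with its top at 0.183. The other two stand with their head tops at about 0.225. The slot is at top (367,188), and the keeper points away from the board, so it is open. Next I'll take accurate poses.

```bash
cat > m.py <<'E'
from h import *
def rect(P):
    (c,s,a)=cv2.minAreaRect((P[:,:2]*1000).astype(np.float32)); return np.round(c,1),np.round(s,1),round(a,1)
def run(S,T):
  for nm,p in(('S',S),('T',T)):
    print('==',nm)
    vv,uu=np.mgrid[0:400,0:640]; W=world(p,np.c_[uu.ravel(),vv.ravel()]).reshape(400,640,3); I=p['img'].astype(int)
    r,g,b=I[...,0],I[...,1],I[...,2]
    near=(abs(W[...,0]-.49)<.1)&(abs(W[...,1]-.35)<.1)
    top=near&(W[...,2]>.172)&(I.max(2)<110); P=W[top]; print('headtop',len(P),rect(P),P.mean(0).round(4))
    fl=near&(I.min(2)>165)&(abs(W[...,2]-.128)<.006); P=W[fl]; print('flange',len(P),rect(P),np.median(P[:,2]).round(4))
    rk=near&(abs(W[...,2]-.122)<.01)&(I.max(2)-I.min(2)>30); P=W[rk]; print('racktop',len(P),rect(P),np.median(P[:,2]).round(4))
    blue=(b>r+50)&(b>g+30)&(W[...,0]>.45)&(W[...,0]<.7)&(abs(W[...,1])<.15); P=W[blue]
    # ransac-ish: expected normal ~30deg
    best=None;rng=np.random.default_rng(0)
    for _ in range(800):
        q=P[rng.choice(len(P),3,False)];n=np.cross(q[1]-q[0],q[2]-q[0]);l=np.linalg.norm(n)
        if l<1e-5: continue
        n/=l; n*=np.sign(n[2]); 
        if not .75<n[2]<.95: continue
        k=abs((P-q[0])@n)<.003
        if best is None or k.sum()>best.sum(): best=k
    Q=P[best];c=Q.mean(0);n=np.linalg.svd(Q-c,full_matrices=False)[2][2];n*=np.sign(n[2])
    print('plane',len(Q),n.round(4),'tilt',np.degrees(np.arccos(n[2])).round(2),'c',c.round(4))
    ex=-np.r_[n[:2],0]/np.linalg.norm(n[:2]);ey=np.cross([0,0,1],ex); print('clamp xdir yaw',np.degrees(np.arctan2(ex[1],ex[0])).round(2))
    xp=np.cross(ey,n)
    ab=np.c_[(Q-c)@xp,(Q-c)@ey]; print('rect in plane',rect(ab))
    bd=(I.max(2)<95)&(abs(W[...,0]-.41)<.13)&(abs(W[...,1]+.05)<.15)&(abs(W[...,2]-.015)<.008); 
    print('board',rect(W[bd]),W[bd].mean(0).round(4))
    wh=(I.min(2)>150)&(abs(W[...,0]-.5)<.25)&(abs(W[...,1]+.0)<.2)&(W[...,2]<.03)&(abs(W[...,2])<.03)
    print('white',rect(W[wh|bd]))
    # slot: dark pixels in plane hull
    red=(r>170)&(g<90)&(abs(W[...,0]-.53)<.08)&(abs(W[...,1]-.04)<.06)&(W[...,2]>.15)
    A=W[red]; s=np.linalg.lstsq(np.c_[2*A,np.ones(len(A))],(A**2).sum(1),rcond=None)[0]; rr=np.sqrt(s[3]+s[:3]@s[:3])
    from scipy.optimize import least_squares
    f=least_squares(lambda x:np.linalg.norm(A-x,axis=1)-.02,A.mean(0)-[0,0,.01],loss='soft_l1',f_scale=.002); print('ball',len(A),s[:3].round(4),rr.round(4),'fixedR',f.x.round(4))
    v,u=np.nonzero(red);print('ball px',u.mean(),v.mean())
    ye=(r>180)&(g>180)&(b<110)&(abs(W[...,0]-.56)<.09)&(abs(W[...,1]-.04)<.08)
    A=W[ye]; dd=np.linalg.svd(A-A.mean(0),full_matrices=False)[2][0]; print('keeper dir',dd.round(3),A.mean(0).round(4))
E
python3 - <<'E'
from m import *
import pickle
S,T=pickle.load(open('first.pkl','rb')); run(S,T)
for n in ['lamp_head','lamp_lens','lamp_seat','clamp','ball','sherd_mid']:
    pass
def crop(p,x,y,w,h,s): return cv2.resize(p['img'][y:y+h,x:x+w],None,fx=s,fy=s,interpolation=cv2.INTER_NEAREST)
save('c5.png',np.hstack([crop(T,355,180,25,20,16),crop(S,310,160,25,20,16)]))
save('c6.png',np.hstack([crop(T,220,205,30,28,13),crop(S,282,254,30,28,13)]))
E
```

```text
== S
headtop 142 (array([490.5, 358.1]), array([28. , 46.5]), 56.1) [0.4886 0.3604 0.1806]
flange 165 (array([489. , 355.6]), array([70.9, 51.2]), 54.0) 0.1268
racktop 983 (array([489. , 356.2]), array([123.1, 114.2]), 58.1) 0.1193
plane 323 [-0.4877 -0.1337  0.8627] tilt 30.38 c [0.5677 0.0043 0.1318]
clamp xdir yaw 15.33
rect in plane (array([-2.7,  2. ]), array([179.9,  60.2]), 89.8)
board (array([422.8, -66. ]), array([139.7, 192.9]), 15.6) [ 0.4237 -0.0607  0.0148]
white (array([510.2, -63.7]), array([348.4, 345.5]), 14.8)
ball 20 [0.5277 0.0463 0.1798] 0.013 fixedR [0.5277 0.0382 0.1823]
ball px 323.75 185.5m.py:39: RuntimeWarning: Mean of empty slice.
  A=W[ye]; dd=np.linalg.svd(A-A.mean(0),full_matrices=False)[2][0]; print('keeper dir',dd.round(3),A.mean(0).round(4))
  ret = um.true_divide(
Traceback (most recent call last):
  File "m.py", line 39, in run
    A=W[ye]; dd=np.linalg.svd(A-A.mean(0),full_matrices=False)[2][0]; print('keeper dir',dd.round(3),A.mean(0).round(4))
                ~~~~~~~~~~~~~~~~~~~~~~~~~~~~~~~~~~~~~~~~~~~~~~~~~^^^
IndexError: index 0 is out of bounds for axis 0 with size 0
```

```bash
sed -i 's/red=(r>170)&(g<90)/red=(r>120)\&(g<0.55*r)\&(b<0.55*r)/; s/ye=(r>180)&(g>180)&(b<110)/ye=(r>b+70)\&(g>b+70)\&(W[...,2]>.12)/' m.py
python3 - <<'E'
from m import *
import pickle
S,T=pickle.load(open('first.pkl','rb')); run(S,T)
def crop(p,x,y,w,h,s): return cv2.resize(p['img'][y:y+h,x:x+w],None,fx=s,fy=s,interpolation=cv2.INTER_NEAREST)
save('c5.png',np.hstack([crop(T,355,180,25,20,16),crop(S,310,160,25,20,16)]))
save('c6.png',np.hstack([crop(T,220,205,30,28,13),crop(S,282,254,30,28,13)]))
E
```

```text
== S
headtop 142 (array([490.5, 358.1]), array([28. , 46.5]), 56.1) [0.4886 0.3604 0.1806]
flange 165 (array([489. , 355.6]), array([70.9, 51.2]), 54.0) 0.1268
racktop 983 (array([489. , 356.2]), array([123.1, 114.2]), 58.1) 0.1193
plane 323 [-0.4877 -0.1337  0.8627] tilt 30.38 c [0.5677 0.0043 0.1318]
clamp xdir yaw 15.33
rect in plane (array([-2.7,  2. ]), array([179.9,  60.2]), 89.8)
board (array([422.8, -66. ]), array([139.7, 192.9]), 15.6) [ 0.4237 -0.0607  0.0148]
white (array([510.2, -63.7]), array([348.4, 345.5]), 14.8)
ball 79 [0.5272 0.0441 0.1799] 0.0142 fixedR [0.5281 0.0377 0.1737]
ball px 324.9620253164557 182.86075949367088
keeper dir [-0.862  0.013 -0.507] [0.5774 0.0445 0.1622]
== T
headtop 149 (array([492.7, 355. ]), array([28.6, 45. ]), 56.6) [0.4924 0.3543 0.181 ]
flange 126 (array([491.8, 356.7]), array([69. , 43.7]), 56.1) 0.1275
racktop 1032 (array([492. , 356.8]), array([122.1, 110.5]), 58.3) 0.1197
plane 629 [-0.4713 -0.1348  0.8716] tilt 29.35 c [ 0.5719 -0.0044  0.1307]
clamp xdir yaw 15.96
rect in plane (array([-1.8,  7.6]), array([177.9,  62.6]), 89.7)
board (array([425.5, -68.1]), array([143.9, 195.6]), 15.5) [ 0.448  -0.1019  0.0146]
white (array([503. , -27.9]), array([340.7, 262.5]), 15.7)
ball 124 [0.5311 0.0386 0.1775] 0.0172 fixedR [0.5316 0.0385 0.1731]
ball px 338.30645161290323 203.6451612903226
keeper dir [-0.86 -0.01 -0.51] [0.583  0.0421 0.1634]
```

View pics/c5.png

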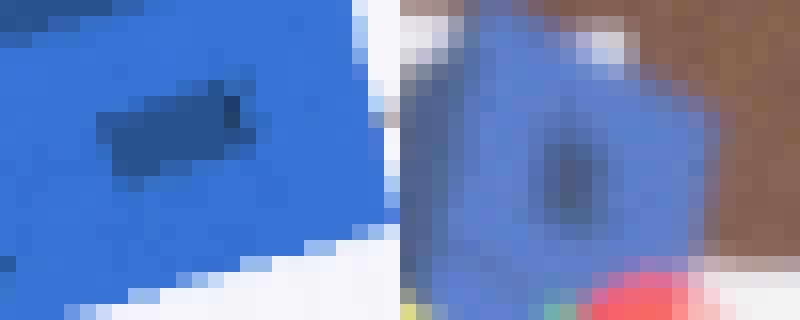

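View pics/c6.png

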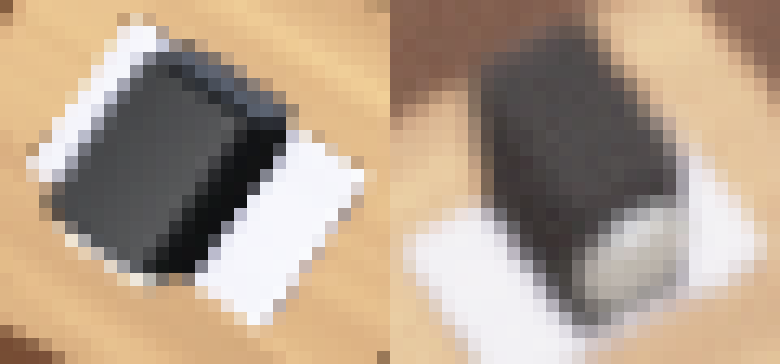

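```bash
cat > d.py <<'E'
from h import *
def delta(pos,R,g=None):
    p,r,o=pose(); d=r.inv().apply(np.array(pos)-p); w=(r.inv()*R).as_rotvec(degrees=True)
    print('now',p.round(4),'delta',d.round(4),'rot',w.round(2),'dist',np.linalg.norm(d).round(3),np.linalg.norm(w).round(1),'t',round(o['clock'],2),'op',round(o['opening'],4),'F',np.round(o['force'],1)); return d,w
def down(yaw): return Rn.from_euler('xyz',[180,0,yaw],degrees=True)
E
python3 - <<'E'
from d import *
import pickle
S,T=pickle.load(open('first.pkl','rb'))
print('slot tri',tri(T,[365.5,187.8],S,[320.2,170.7]))
print('slot T on depth',world(T,[[365.5,187.8]],T['range_z'][186:190,356:360].mean()))
print('ball tri',tri(T,[338.3,203.6],S,[324.96,182.86]))
for nm,p in(('S',S),('T',T)):
    I=p['img'].astype(int); box=(slice(170,196),slice(308,336)) if nm=='S' else (slice(195,213),slice(328,350))
    m=np.zeros((400,640),bool); r,g,b=[I[...,k] for k in range(3)]
    m[box]=((r>120)&(g<.62*r)&(b<.7*r))[box]; m=cv2.morphologyEx(m.astype(np.uint8),2,np.ones((3,3),np.uint8)).astype(bool); v,u=np.nonzero(m); print(nm,len(u),u.min(),u.max(),v.min(),v.max(),u.mean(),v.mean(), cv2.minEnclosingCircle(np.c_[u,v].astype(np.float32)))
delta([0.5,-0.25,0.35],down(-90))
E
```

```text
slot tri (array([ 0.5820188 , -0.0463082 ,  0.12739598]), np.float64(0.002760836276917768))
slot T on depth [[ 0.58261079 -0.04536367  0.13440731]]
ball tri (array([0.53097964, 0.0383231 , 0.17208329]), np.float64(0.0017214196286115993))
S 91 320 330 178 188 324.95604395604397 182.95604395604394 ((325.0714416503906, 182.64285278320312), 5.463342189788818)
T 123 333 344 198 210 338.3008130081301 203.54471544715446 ((338.4146423339844, 203.63414001464844), 6.521249294281006)
now [ 0.2148 -0.6399  0.2266] delta [-0.3945  0.2789 -0.1234] rot [ -0.     0.   -71.44] dist 0.499 71.4 t 1.9 op 0.0873 F [ 0.5 -0.2  0.3]
```

Call:
jog_arm(targets="-0.39 0.28 -0.123 0 0 -60 1;-0.39 0.28 -0.123 0 0 -60 1;-0.39 0.28 -0.123 0 0 -60 1;-0.39 0.28 -0.123 0 0 -60 1;-0.39 0.28 -0.123 0 0 -60 1;-0.39 0.28 -0.123 0 0 -60 1;-0.39 0.28 -0.123 0 0 -60 1;-0.39 0.28 -0.123 0 0 -60 1")

```text
clock: 2.9
tool_pos: [0.4963, -0.2485, 0.3506]
orientation: [-179.9, 0.0, -101.4]
force: [1.7, -0.8, -0.3]
opening: 0.0875
```

```bash
python3 -c "
from d import *
delta([0.4915,0.22,0.35],down(-45)); delta([0.4915,0.356,0.30],down(-33.5))"
```

```text
now [ 0.4963 -0.2485  0.3506] delta [-0.4583  0.0975  0.0005] rot [-5.000e-02 -3.000e-02 -5.642e+01] dist 0.469 56.4 t 2.9 op 0.0875 F [ 1.7 -0.8 -0.3]
now [ 0.4963 -0.2485  0.3506] delta [-0.5916  0.1244  0.0504] rot [-5.000e-02 -3.000e-02 -6.792e+01] dist 0.607 67.9 t 2.9 op 0.0875 F [ 1.7 -0.8 -0.3]
```

Call:
jog_arm(targets="-0.59 0.124 0.03 0 0 -68 1;-0.59 0.124 0.03 0 0 -68 1;-0.59 0.124 0.03 0 0 -68 1;-0.59 0.124 0.03 0 0 -68 1;-0.59 0.124 0.03 0 0 -68 1;-0.59 0.124 0.03 0 0 -68 1;-0.59 0.124 0.03 0 0 -68 1;-0.59 0.124 0.03 0 0 -68 1")

```text
clock: 3.9
tool_pos: [0.4918, 0.2512, 0.3259]
orientation: [-179.9, -0.1, -33.3]
force: [1.2, -1.2, 0.0]
opening: 0.0876
```

```bash
python3 -c "
from d import *
delta([0.4915,0.356,0.24],down(-33.5)); delta([0.4915,0.356,0.139],down(-33.5)); print(pose()[2]['joint_pos'].round(1))"
```

```text
now [0.4918 0.2512 0.3259] delta [-0.058  -0.0873  0.086 ] rot [-0.08 -0.07  0.16] dist 0.136 0.2 t 3.9 op 0.0876 F [ 1.2 -1.2  0. ]
now [0.4918 0.2512 0.3259] delta [-0.0581 -0.0871  0.187 ] rot [-0.08 -0.07  0.16] dist 0.214 0.2 t 3.9 op 0.0876 F [ 1.2 -1.2  0. ]
[ 47.4   6.   -5.6   0.1 -78.3   9.2]
```

Call:
jog_arm(targets="-0.058 -0.087 0.0 0 0 0 1;-0.058 -0.087 0.03 0 0 0 1;-0.058 -0.087 0.086 0 0 0 1;-0.058 -0.087 0.086 0 0 0 1;-0.058 -0.087 0.086 0 0 0 1;-0.058 -0.087 0.086 0 0 0 1;-0.058 -0.087 0.086 0 0 0 1;-0.058 -0.087 0.086 0 0 0 1")

```text
clock: 4.9
tool_pos: [0.4916, 0.3557, 0.241]
orientation: [-179.8, -0.1, -33.4]
force: [0.6, 0.1, 0.0]
opening: 0.0875
```

```bash
python3 -c "
from d import *
delta([0.4915,0.356,0.139],down(-33.5))
S=snapshot('side');T=snapshot('top')
c=lambda p,x,y,w,h,s: cv2.resize(p['img'][y:y+h,x:x+w],None,fx=s,fy=s,interpolation=cv2.INTER_CUBIC)
save('g1.png',np.hstack([c(S,245,200,100,100,4),c(T,190,160,100,100,4)]))
"
```

```text
now [0.4916 0.3557 0.241 ] delta [-4.00e-04  1.00e-04  1.02e-01] rot [-0.17 -0.08  0.14] dist 0.102 0.2 t 4.9 op 0.0875 F [0.6 0.1 0. ]
```

View pics/g1.png

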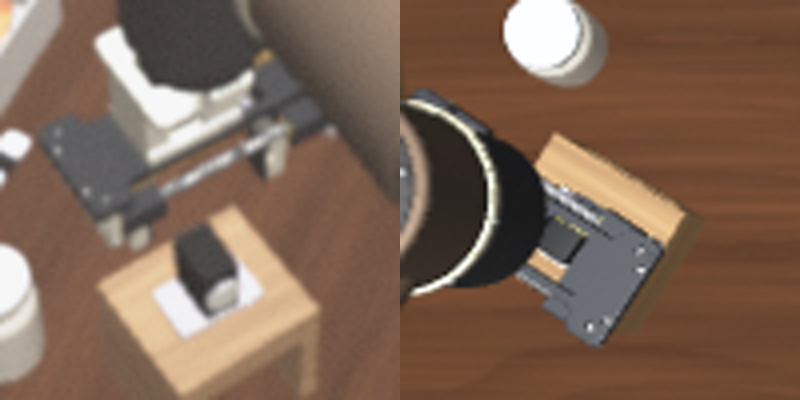

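The gripper hangs open over the rack lamp: its fingers straddle the head at side (205,268 in the crop), and the jaws lie across the narrow side. I'll go down and close.

Call:
jog_arm(targets="0 0 0.05 0 0 0 1;0 0 0.08 0 0 0 1;0 0 0.102 0 0 0 1;0 0 0.102 0 0 0 1;0 0 0.102 0 0 0 -1;0 0 0.102 0 0 0 -1;0 0 0.102 0 0 0 -1;0 0 0.102 0 0 0 -1")

```text
clock: 6.0
tool_pos: [0.4918, 0.3559, 0.1389]
orientation: [-179.8, -0.1, -33.3]
force: [-0.4, 0.4, 0.1]
opening: 0.0531
```

Call:
jog_arm(targets="0 0 0 0 0 0 -1;0 0 0 0 0 0 -1;0 0 0 0 0 0 -1;0 0 0 0 0 0 -1;0 0 -0.01 0 0 0 -1;0 0 -0.02 0 0 0 -1;0 0 -0.03 0 0 0 -1;0 0 -0.03 0 0 0 -1")

```text
clock: 7.0
tool_pos: [0.4922, 0.3565, 0.1702]
orientation: [-179.7, -0.1, -33.3]
force: [-0.9, 0.6, -2.6]
opening: 0.0299
```

```bash
python3 -c "
from d import *
delta([0.4915,0.356,0.30],down(-33.5)); print(pose()[2]['moment'])
"
```

```text
now [0.4922 0.3565 0.1702] delta [-1.000e-04  1.000e-04 -1.298e-01] rot [-0.29 -0.09  0.16] dist 0.13 0.3 t 7.0 op 0.0299 F [-0.9  0.6 -2.6]
[-0.05552984  0.14462301  0.00151238]
```

Call:
jog_arm(targets="0 0 -0.06 0 0 0 -1;0 0 -0.12 0 0 0 -1;0 0 -0.16 0 0 0 -1;0 0 -0.19 0 0 0 -1;0 0 -0.19 0 0 0 -1;0 0 -0.19 0 0 0 -1;0 0 -0.19 0 0 0 -1;0 0 -0.19 0 0 0 -1")

```text
clock: 8.0
tool_pos: [0.4912, 0.3556, 0.3591]
orientation: [-179.8, -0.1, -33.3]
force: [0.0, -0.7, -2.7]
opening: 0.03
```

```bash
cat >> d.py <<'E'
yaw0=15.6
def clampR(yaw=yaw0): # columns clamp axes
    return Rn.from_euler('z',yaw,degrees=True)*Rn.from_euler('y',-30,degrees=True)
O=np.array([.5815,-.0464,.128])
def toolR(yaw=yaw0): return clampR(yaw)*Rn.from_euler('x',180,degrees=True)
def tcp_at(h,off=(0,0),O=O): # seat point h above clamp mouth; TCP 19 mm above seat
    return O+clampR().apply([off[0],off[1],h+.019])
E
python3 -c "
from d import *
S=snapshot('side');T=snapshot('top')
c=lambda p,x,y,w,h,s: cv2.resize(p['img'][y:y+h,x:x+w],None,fx=s,fy=s,interpolation=cv2.INTER_CUBIC)
save('g2.png',np.hstack([c(S,245,200,100,100,4),c(T,190,160,100,100,4)]))
print(clampR().as_matrix().round(3)); p=tcp_at(.16);print(p,tcp_at(.13))
delta(p,toolR())
"
```

```text
[[ 0.834 -0.269 -0.482]
 [ 0.233  0.963 -0.134]
 [ 0.5   -0.     0.866]]
[ 0.49529695 -0.07046832  0.28301855] [ 0.50974439 -0.06643453  0.25703779]
now [0.4913 0.3557 0.3596] delta [0.2375 0.3542 0.0755] rot [ 12.62  27.95 -47.84] dist 0.433 56.8 t 8.1 op 0.03 F [ 0.1  0.8 -2.3]
```

View pics/g2.png

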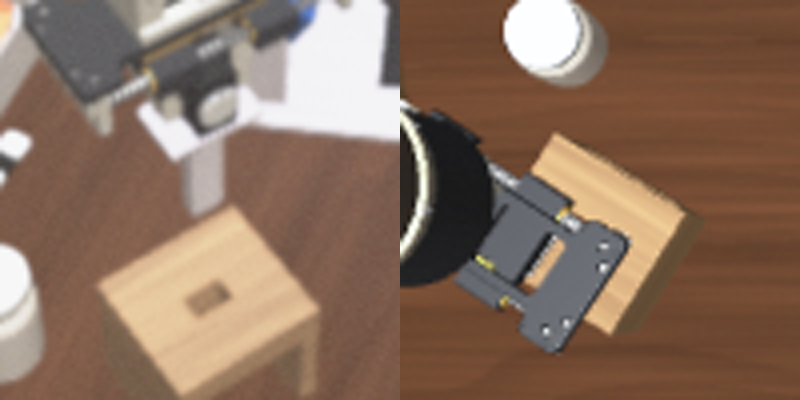

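```bash
python3 -c "
from d import *
delta(tcp_at(.23)+[0,0,.02],toolR())
"
```

```text
now [0.4913 0.3557 0.3596] delta [ 0.2146  0.3802 -0.0053] rot [ 12.62  27.95 -47.84] dist 0.437 56.8 t 8.1 op 0.03 F [ 0.1  0.8 -2.3]
```

Call:
jog_arm(targets="0.215 0.38 -0.005 12.6 27.9 -47.8 -1;0.215 0.38 -0.005 12.6 27.9 -47.8 -1;0.215 0.38 -0.005 12.6 27.9 -47.8 -1;0.215 0.38 -0.005 12.6 27.9 -47.8 -1;0.215 0.38 -0.005 12.6 27.9 -47.8 -1;0.215 0.38 -0.005 12.6 27.9 -47.8 -1;0.215 0.38 -0.005 12.6 27.9 -47.8 -1;0.215 0.38 -0.005 12.6 27.9 -47.8 -1")

```text
clock: 9.1
tool_pos: [0.4609, -0.0831, 0.364]
orientation: [-180.0, -30.0, 15.3]
force: [1.0, 0.1, -1.9]
opening: 0.0297
```

```bash
python3 -c "
from d import *
delta(tcp_at(.13),toolR());print(pose()[2]['joint_pos'].round(1), pose()[2]['force'])
"
```

```text
now [ 0.4609 -0.0831  0.364 ] delta [-0.0089 -0.0031  0.1184] rot [ 0.13 -0.03 -0.23] dist 0.119 0.3 t 9.1 op 0.0297 F [ 1.   0.1 -1.9]
[ 12.9 -21.1 -29.   -1.6 -52.1  93.1] [ 1.02651134  0.05046002 -1.91169768]
```

Go down to h=0.13 (foot about 30 mm above the mouth) and check with both cameras.

Call:
jog_arm(targets="-0.009 -0.003 0.05 0 0 0 -1;-0.009 -0.003 0.09 0 0 0 -1;-0.009 -0.003 0.118 0 0 0 -1;-0.009 -0.003 0.118 0 0 0 -1;-0.009 -0.003 0.118 0 0 0 -1;-0.009 -0.003 0.118 0 0 0 -1;-0.009 -0.003 0.118 0 0 0 -1;-0.009 -0.003 0.118 0 0 0 -1")

```text
clock: 10.1
tool_pos: [0.5096, -0.0666, 0.258]
orientation: [-180.0, -30.1, 15.3]
force: [0.3, -0.3, -3.0]
opening: 0.0298
```

```bash
python3 -c "
from d import *
import pickle
S=snapshot('side');T=snapshot('top');pickle.dump((S,T),open('g3.pkl','wb'))
delta(tcp_at(.13),toolR())
c=lambda p,x,y,w,h,s: cv2.resize(p['img'][y:y+h,x:x+w],None,fx=s,fy=s,interpolation=cv2.INTER_NEAREST)
save('g3.png',np.hstack([c(S,295,140,70,75,6),c(T,330,160,60,75,6)])[:600])
p,r,o=pose()
seat=p+r.apply([0,0,.019]);foot=seat+r.apply([0,0,.1]);head=p-r.apply([0,0,.016])
for n,q in(('S',S),('T',T)): print(n,proj(q,[head,seat,foot,O]).round(1).tolist())
"
```

```text
now [ 0.5095 -0.0666  0.2577] delta [-0.0001 -0.0001  0.0007] rot [ 0.13 -0.07 -0.23] dist 0.001 0.3 t 10.2 op 0.0299 F [-0.1 -0.2 -2.6]
S [[346.4, 142.1], [340.5, 148.5], [324.5, 165.5], [320.0, 170.5]]
T [[378.3, 211.9], [375.4, 206.5], [367.9, 192.2], [365.7, 188.4]]
```

View pics/g3.png

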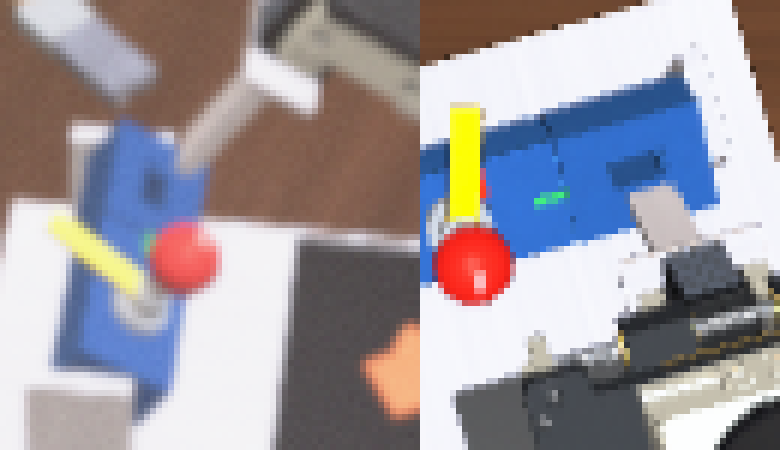

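```bash
cat > ov.py <<'E'
from d import *
def box(cx,cy,cz):
    return np.array([[x,y,z] for x in cx for y in cy for z in cz],float)
E8=[(0,1),(0,2),(0,4),(1,3),(1,5),(2,3),(2,6),(3,7),(4,5),(4,6),(5,7),(6,7)]
def lampboxes():
    return [box((-.022,.022),(-.034,.034),(0,.008)),box((-.022,.022),(-.015,.015),(.008,.062)),box((-.006,.006),(-.012,.012),(-.1,0))]
def slotq(): return np.array([[-.007,-.013,0],[-.007,.013,0],[.007,.013,0],[.007,-.013,0]])
def overlay(q,x,y,w,h,s,sh=(0,0),lamp=None,O=O,yaw=yaw0):
    im=cv2.resize(q['img'][y:y+h,x:x+w],None,fx=s,fy=s,interpolation=cv2.INTER_NEAREST).copy()
    f=lambda X: ((proj(q,X)+np.array(sh)-[x,y]+.5)*s).round().astype(int)
    if lamp is not None:
        o,R=lamp
        for b in lampboxes():
            P=f(o+R.apply(b))
            for i,j in E8: cv2.line(im,tuple(map(int,P[i])),tuple(map(int,P[j])),(0,255,0),1)
    P=f(O+clampR(yaw).apply(slotq())); cv2.polylines(im,[P.reshape(-1,1,2).astype(np.int32)],True,(255,255,0),1)
    P=f(O+clampR(yaw).apply([[0,.095,.05]])); cv2.circle(im,tuple(map(int,P[0])),3,(255,255,255),-1)
    return im
def lampnow():
    p,r,o=pose(); return p+r.apply([0,0,.019]), r*Rn.from_euler('x',180,degrees=True)
E
python3 -c "
from ov import *
import pickle
S,T=pickle.load(open('g3.pkl','rb')); L=lampnow()
save('o3.png',np.hstack([overlay(S,305,135,55,85,7,lamp=L),overlay(T,330,165,58,85,7,lamp=L)]))
"
```

```text
(no output)
```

View pics/o3.png

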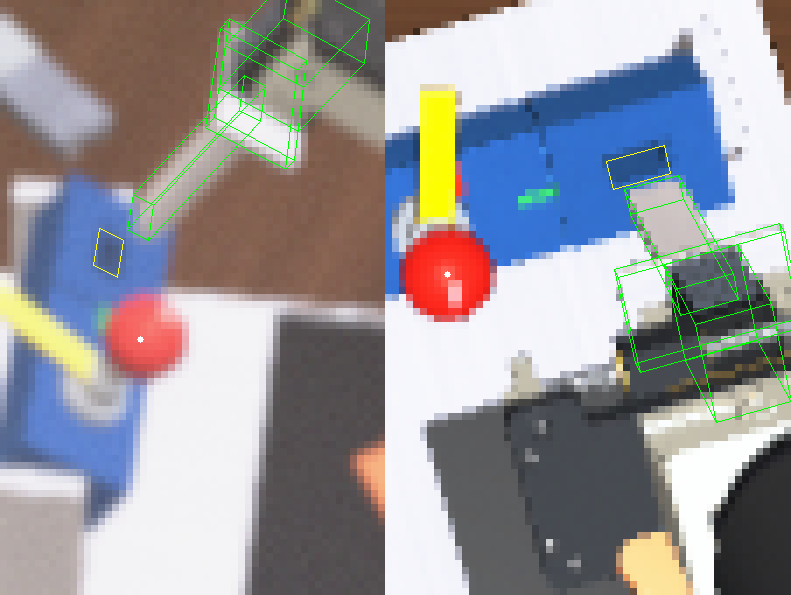

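Call:
jog_arm(targets="0 0 0.015 0 0 0 -1;0 0 0.025 0 0 0 -1;0 0 0.03 0 0 0 -1;0 0 0.034 0 0 0 -1;0 0 0.037 0 0 0 -1;0 0 0.04 0 0 0 -1;0 0 0.043 0 0 0 -1;0 0 0.043 0 0 0 -1")

```text
clock: 11.2
tool_pos: [0.5304, -0.0609, 0.2204]
orientation: [-180.0, -30.1, 15.3]
force: [-0.4, 0.0, -3.0]
opening: 0.0299
```

```bash
cat > st.py <<'E'
from ov import *
import pickle,sys
p,r,o=pose(); C=clampR()
print('F clamp',C.inv().apply(o['force']).round(1),'M clamp',C.inv().apply(o['moment']).round(2),'raw',np.round(o['force'],1))
so,sR=lampnow(); print('seat in clamp mm',(C.inv().apply(so-O)*1000).round(1),'rot',(C.inv()*sR).as_rotvec(degrees=True).round(2),'op',round(o['opening'],4),'t',round(o['clock'],2))
if len(sys.argv)>1:
    S=snapshot('side');T=snapshot('top');n=sys.argv[1];pickle.dump((S,T),open(n+'.pkl','wb')); L=lampnow()
    save(n+'.png',np.hstack([overlay(S,305,135,55,85,7,lamp=L),overlay(T,330,165,58,85,7,lamp=L)]))
E
python3 st.py o4
```

```text
F clamp [-1.8  0.1 -2.4] M clamp [-0.04  2.24  0.03] raw [-0.4  0.  -3. ]
seat in clamp mm [ 0.2 -0.3 87.6] rot [-0.13 -0.06 -0.23] op 0.0299 t 11.2
```

View pics/o4.png

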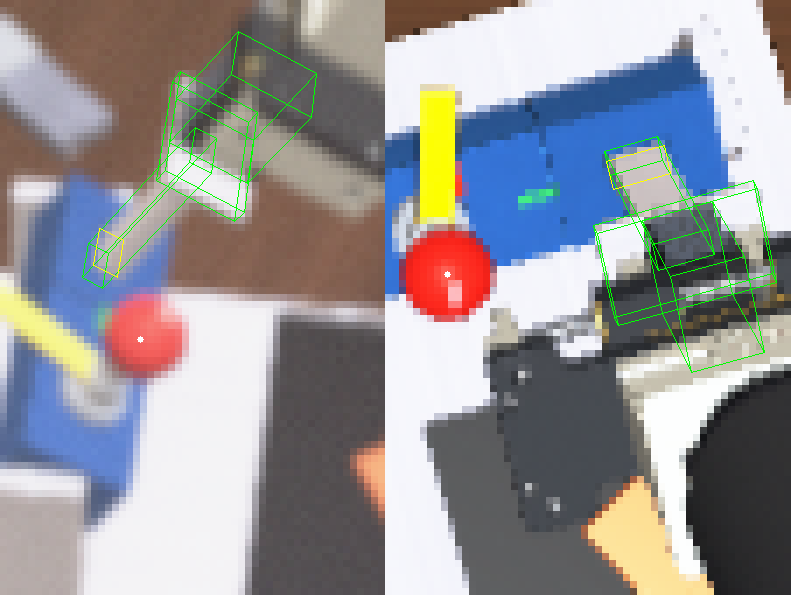

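Call:
jog_arm(targets="0 0 0.004 0 0 0 -1;0 0 0.008 0 0 0 -1;0 0 0.012 0 0 0 -1;0 0 0.016 0 0 0 -1;0 0 0.02 0 0 0 -1;0 0 0.024 0 0 0 -1;0 0 0.024 0 0 0 -1;0 0 0.024 0 0 0 -1")

```text
clock: 12.3
tool_pos: [0.5419, -0.0577, 0.1997]
orientation: [-180.0, -30.1, 15.3]
force: [-0.6, -0.3, -2.4]
opening: 0.03
```

```bash
python3 st.py
```

```text
F clamp [-1.7 -0.1 -1.8] M clamp [-0.04  2.3   0.04] raw [-0.6 -0.3 -2.4]
seat in clamp mm [ 0.2 -0.3 63.7] rot [-0.13 -0.06 -0.23] op 0.03 t 12.3
```

Call:
jog_arm(targets="0 0 0.008 0 0 0 -1;0 0 0.016 0 0 0 -1;0 0 0.024 0 0 0 -1;0 0 0.032 0 0 0 -1;0 0 0.04 0 0 0 -1;0 0 0.046 0 0 0 -1;0 0 0.05 0 0 0 -1;0 0 0.05 0 0 0 -1")

```text
clock: 13.3
tool_pos: [0.5661, -0.0511, 0.1562]
orientation: [-180.0, -30.0, 15.3]
force: [0.1, -0.1, -2.3]
opening: 0.0298
```

```bash
python3 st.py o5
```

```text
F clamp [-1.  -0.1 -2. ] M clamp [-0.03  2.26  0.04] raw [ 0.1 -0.1 -2.3]
seat in clamp mm [ 0.1 -0.4 13.5] rot [-0.13 -0.04 -0.23] op 0.0298 t 13.3
```

View pics/o5.png

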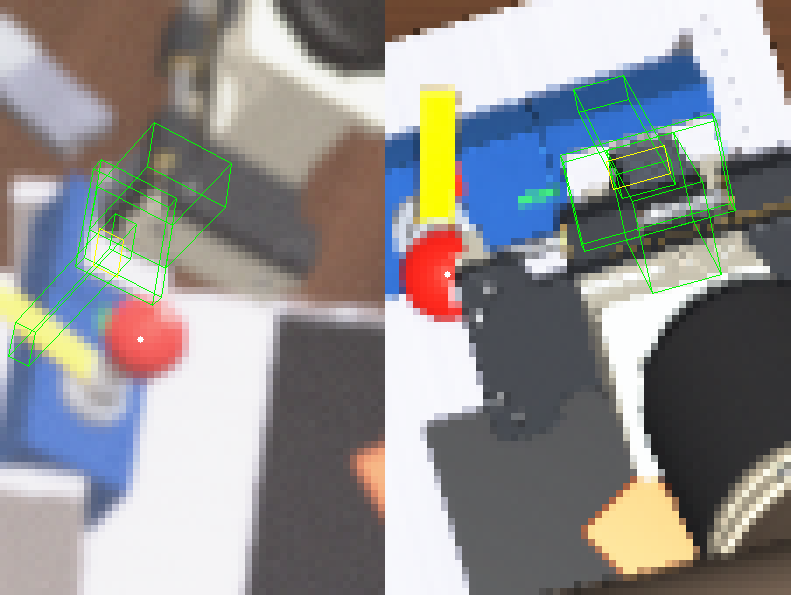

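Call:
jog_arm(targets="0 0 0.004 0 0 0 -1;0 0 0.007 0 0 0 -1;0 0 0.009 0 0 0 -1;0 0 0.01 0 0 0 -1;0 0 0.011 0 0 0 -1;0 0 0.012 0 0 0 -1;0 0 0.012 0 0 0 -1;0 0 0.012 0 0 0 -1")

```text
clock: 14.4
tool_pos: [0.5711, -0.0498, 0.1472]
orientation: [-180.0, -30.1, 15.3]
force: [-15.6, -0.3, 15.4]
opening: 0.0297
```

```bash
python3 st.py
```

```text
F clamp [-5.4  3.9 20.9] M clamp [ 1.84  3.58 -0.  ] raw [-15.6  -0.3  15.4]
seat in clamp mm [ 0.2 -0.5  3.1] rot [-0.13 -0.1  -0.24] op 0.0297 t 14.4
```

```bash
python3 st.py o6; python3 - <<'E'
from ov import *
import pickle
S,T=pickle.load(open('o6.pkl','rb'));F=pickle.load(open('first.pkl','rb'))
C=clampR()
for nm,q,q0 in(('S',S,F[0]),('T',T,F[1])):
    vv,uu=np.mgrid[0:400,0:640]
    W=[ (C.inv().apply(world(p,np.c_[uu.ravel(),vv.ravel()])-O)*1000).reshape(400,640,3) for p in(q,q0)]
    # plate z in first picture over slot nbhd
    A=W[1]; I0=q0['img'].astype(int); bl=(I0[...,2]>I0[...,0]+50)
    m=bl&(abs(A[...,0])<22)&(abs(A[...,1])<45); print(nm,'plate z',np.median(A[m][:,2]),A[m][:,2].std())
    B=W[0]; I=q['img'].astype(int); wh=(I.min(2)>150)&(abs(B[...,0])<26)&(abs(B[...,1])<40)&(B[...,2]>-5)&(B[...,2]<30)
    P=B[wh]; print('flange',len(P),np.median(P[:,2]),np.percentile(P,[5,50,95],axis=0).round(1).tolist())
    for s in(-1,1):
        k=P[P[:,1]*s>15]; print(s,len(k),np.median(k,axis=0).round(1) if len(k) else '')
E
```

```text
F clamp [-5.4  3.9 20.9] M clamp [ 1.84  3.58 -0.  ] raw [-15.6  -0.3  15.4]
seat in clamp mm [ 0.2 -0.5  3.1] rot [-0.13 -0.1  -0.24] op 0.0297 t 14.4
S plate z 2.747864996377594 4.949862584649727
flange 75 10.236741627753858 [[-17.6, 4.9, 1.2], [5.0, 26.8, 10.2], [19.3, 35.8, 26.0]]
-1 3 [ 18.7 -32.2  10.2]
1 65 [ 2.3 28.  10.4]
T plate z 0.9292626462624379 9.446830780905023
flange 80 10.078564287757851 [[7.2, -32.2, 4.4], [15.2, 12.5, 10.1], [22.3, 31.4, 24.2]]
-1 34 [ 14.1 -25.3  10.5]
1 37 [14.3 25.3 10.2]
```

View pics/o6.png

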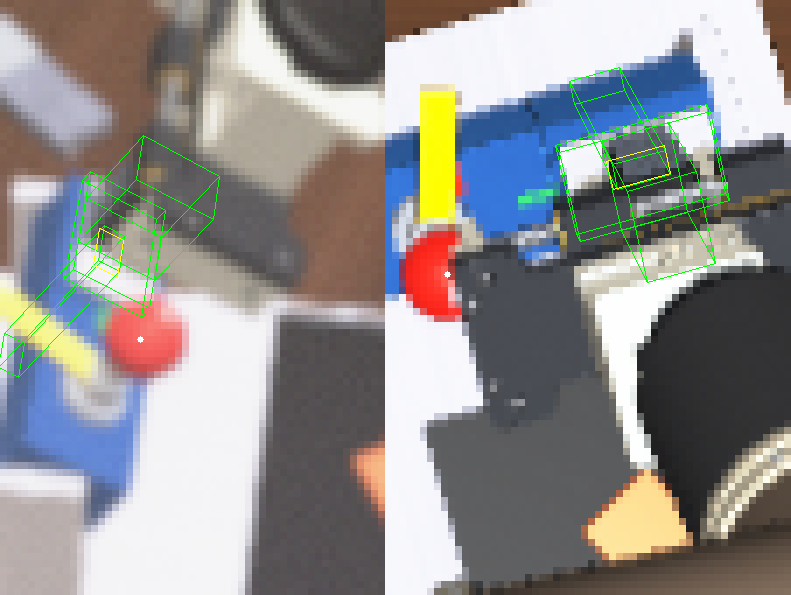

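Call:
jog_arm(targets="0 0 0.001 0 0 0 -1;0 0 0.002 0 0 0 -1;0 0 0.0025 0 0 0 -1;0 0 0.0025 0 0 0 -1;0 0 0.0025 0 0 0 -1;0 0 0.0025 0 0 0 -1;0 0 0.0025 0 0 0 -1;0 0 0.0025 0 0 0 -1")

```text
clock: 15.5
tool_pos: [0.5712, -0.0498, 0.1471]
orientation: [-180.0, -30.2, 15.3]
force: [-27.9, 1.5, 30.5]
opening: 0.0299
```

```bash
python3 st.py
```

```text
F clamp [-7.7  8.9 39.6] M clamp [3.62 4.82 0.07] raw [-27.9   1.5  30.5]
seat in clamp mm [ 0.2 -0.6  3. ] rot [-0.13 -0.19 -0.25] op 0.0299 t 15.5
```

Call:
jog_arm(targets="0 0 0.000 0 0 0 -1;0 0 0 0 0 0 0.3;0 0 0 0 0 0 0.3;0 0 0 0 0 0 0.3;0 0 0 0 0 0 0.3;0 0 0 0 0 0 0.3;0 0 -0.02 0 0 0 0.3;0 0 -0.05 0 0 0 0.3")

```text
clock: 16.5
tool_pos: [0.5463, -0.0566, 0.1897]
orientation: [-180.0, -30.0, 15.3]
force: [0.7, 0.1, -0.2]
opening: 0.0569
```

```bash
python3 st.py
```

```text
F clamp [ 0.5 -0.1 -0.5] M clamp [-0.13  1.76  0.03] raw [ 0.7  0.1 -0.2]
seat in clamp mm [-0.8 -0.4 52.8] rot [-0.13 -0.04 -0.25] op 0.0569 t 16.5
```

Call:
jog_arm(targets="0 0 -0.05 0 0 0 0.3;0 0 -0.1 0 0 0 0.3;0 0 -0.14 0 0 0 0.3;0 0 -0.14 0 0 0 1;0 0 -0.14 0 0 0 1;0 0 -0.14 0 0 0 1;0 0 -0.14 0 0 0 1;0 0 -0.14 0 0 0 1")

```text
clock: 17.5
tool_pos: [0.4788, -0.0751, 0.3102]
orientation: [-180.0, -30.0, 15.3]
force: [0.7, -0.0, -0.3]
opening: 0.0876
```

```bash
cat > fl.py <<'E'
from ov import *
import pickle,sys
S=snapshot('side');T=snapshot('top');n=sys.argv[1];pickle.dump((S,T),open(n+'.pkl','wb'))
L=(O,clampR())
save(n+'.png',np.hstack([overlay(S,290,145,55,70,8,lamp=L),overlay(T,318,160,60,70,8,lamp=L)])[:600] if len(sys.argv)>2 else np.hstack([cv2.resize(S['img'][145:215,290:345],None,fx=7,fy=7,interpolation=2),cv2.resize(T['img'][155:225,318:378],None,fx=7,fy=7,interpolation=2)]))
C=clampR()
for nm,q in(('S',S),('T',T)):
    vv,uu=np.mgrid[0:400,0:640]
    B=(C.inv().apply(world(q,np.c_[uu.ravel(),vv.ravel()])-O)*1000).reshape(400,640,3)
    I=q['img'].astype(int)
    bl=(I[...,2]>I[...,0]+50)&(abs(B[...,0])<25)&(abs(B[...,1]-30)<90)&(abs(B[...,2])<12); print(nm,'plate z',len(B[bl]),np.median(B[bl][:,2]).round(2))
    if bl.sum()>20:
        X=np.c_[B[bl][:,:2],np.ones(bl.sum())]; 
        for _ in range(3):
            s=np.linalg.lstsq(X,B[bl][:,2],rcond=None)[0]
        print('  plate z = ',s.round(3))
    wh=(I.min(2)>140)&(abs(B[...,0])<24)&(abs(B[...,1])<37)&(B[...,2]>3)&(B[...,2]<16); P=B[wh]
    for s in(-1,1):
        k=P[P[:,1]*s>15]; print('  flange side',s,len(k),np.median(k,axis=0).round(1) if len(k) else '')
    hd=(I.max(2)<110)&(abs(B[...,0])<30)&(abs(B[...,1])<22)&(B[...,2]>56)&(B[...,2]<75); k=B[hd]; print('  headtop',len(k),k.mean(0).round(1) if len(k) else '', rect(k) if len(k)>3 else '') if 0 else print('  headtop',len(k),k.mean(0).round(1) if len(k) else '')
E
python3 fl.py r1
```

```text
S plate z 116 2.73
  plate z =  [1.000e-03 7.000e-03 2.275e+00]
  flange side -1 2 [ 18.  -31.2   5.9]
  flange side 1 53 [ 2.6 25.8 10.7]
  headtop 96 [ 0.4  4.5 63.9]
T plate z 322 1.5
  plate z =  [-0.019 -0.005  1.83 ]
  flange side -1 61 [  7.3 -26.9   9.5]
  flange side 1 79 [ 0.7 24.2  8.9]
  headtop 138 [ 3.1  0.7 62.9]
```

View pics/r1.png

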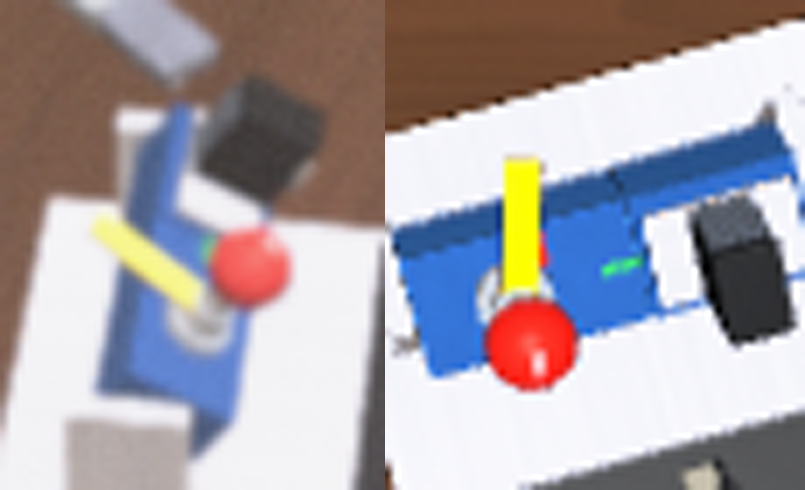

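```bash
cat >> d.py <<'E'
BALL=O+clampR().apply([0,.095,.052])
def ball_tcp(h,rot=0): return BALL+clampR().apply([0,0,h-.019]), toolR()*Rn.from_euler('z',rot,degrees=True)
E
python3 - <<'E'
from d import *
C=clampR()
print(BALL, (C.inv().apply(np.array([[.5310,.0383,.1721],[.5316,.0385,.1731],[.5281,.0377,.1737]])-O)*1000).round(1))
import pickle
S,T=pickle.load(open('r1.pkl','rb'))
for k,(a,b) in {'now':(S,T)}.items():
  u=[]
  for q,box in((a,(slice(168,198),slice(306,336))),(b,(slice(193,215),slice(328,350)))):
    I=q['img'].astype(int);r,g,bb=[I[...,i] for i in range(3)];m=np.zeros((400,640),bool);m[box]=((r>120)&(g<.62*r)&(bb<.7*r))[box]
    m=cv2.morphologyEx(m.astype(np.uint8),2,np.ones((3,3),np.uint8));v,uu=np.nonzero(m);u.append([uu.mean(),v.mean()]);print(len(v),u[-1])
  X,e=tri(a,u[0],b,u[1]);print(X,e,(C.inv().apply(X-O)*1000).round(1), proj(a,BALL),proj(b,BALL))
delta(*ball_tcp(.10)); delta(*ball_tcp(0))
E
```

```text
[0.53091039 0.03810853 0.17303332] [[-0.3 95.2 51.1]
 [ 0.7 95.2 51.7]
 [-2.1 95.4 54. ]]
91 [np.float64(324.95604395604397), np.float64(182.95604395604394)]
123 [np.float64(338.3008130081301), np.float64(203.54471544715446)]
[0.53109153 0.03828442 0.17155063] 0.0019073096126313185 [-0.5 95.1 50.6] [[324.75077145 182.58917311]] [[338.46037764 203.879768  ]]
now [ 0.4788 -0.0751  0.3105] delta [ 0.0007 -0.0952  0.0782] rot [ 0.12  0.   -0.24] dist 0.123 0.3 t 17.6 op 0.0876 F [-0.2 -0.8  0.4]
now [ 0.4788 -0.0751  0.3105] delta [ 0.0007 -0.0954  0.1782] rot [ 0.12  0.   -0.24] dist 0.202 0.3 t 17.6 op 0.0876 F [-0.2 -0.8  0.4]
```

Call:
jog_arm(targets="0.001 -0.05 0 0 0 0 1;0.001 -0.095 0 0 0 0 1;0.001 -0.095 0.04 0 0 0 1;0.001 -0.095 0.08 0 0 0 1;0.001 -0.095 0.11 0 0 0 1;0.001 -0.095 0.11 0 0 0 1;0.001 -0.095 0.11 0 0 0 1;0.001 -0.095 0.11 0 0 0 1")

```text
clock: 18.6
tool_pos: [0.5079, 0.0315, 0.2173]
orientation: [-179.9, -30.1, 15.3]
force: [0.0, 0.2, -0.2]
opening: 0.0876
```

```bash
python3 - <<'E'
from d import *
delta(*ball_tcp(0)); print(pose()[2]['joint_pos'].round(1))
E
python3 fl.py r2 >/dev/null
```

```text
now [0.5079 0.0315 0.2173] delta [-0.0015 -0.0003  0.0693] rot [ 0.1  -0.14 -0.26] dist 0.069 0.3 t 18.6 op 0.0876 F [ 0.   0.2 -0.2]
[ 30.4 -12.5 -51.5  19.5 -22.9  58.8]
```

View pics/r2.png

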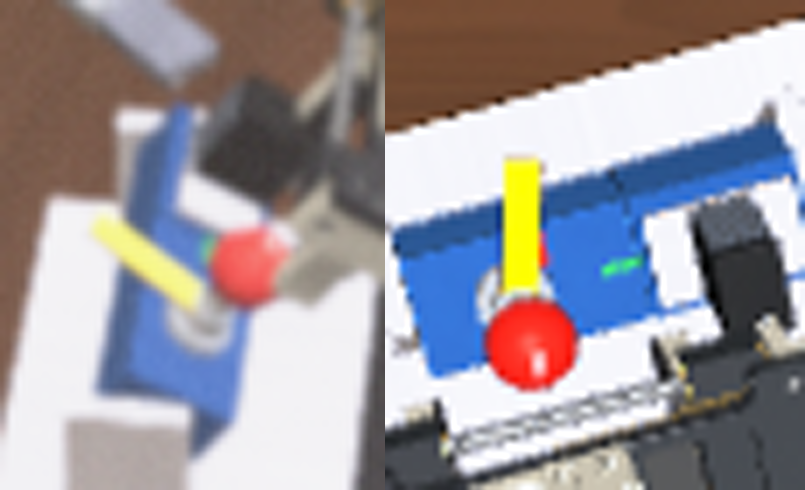

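Call:
jog_arm(targets="-0.0015 0 0.008 0 0 0 1;-0.0015 0 0.015 0 0 0 1;-0.0015 0 0.02 0 0 0 1;-0.0015 0 0.025 0 0 0 1;-0.0015 0 0.03 0 0 0 1;-0.0015 0 0.035 0 0 0 1;-0.0015 0 0.035 0 0 0 1;-0.0015 0 0.035 0 0 0 1")

```text
clock: 19.7
tool_pos: [0.5235, 0.0357, 0.1861]
orientation: [-179.9, -30.1, 15.3]
force: [-0.0, 0.2, 0.1]
opening: 0.0881
```

```bash
python3 - <<'E'
from d import *
delta(*ball_tcp(0)); print(pose()[2]['joint_pos'].round(1))
E
```

```text
now [0.5235 0.0357 0.1861] delta [ 0.0001 -0.0004  0.0342] rot [ 0.1  -0.13 -0.27] dist 0.034 0.3 t 19.7 op 0.0881 F [-0.   0.2  0.1]
[ 28.2  -8.  -54.7  25.1 -15.2  54.5]
```

Call:
jog_arm(targets="0 0 0.004 0 0 0 1;0 0 0.008 0 0 0 1;0 0 0.012 0 0 0 1;0 0 0.016 0 0 0 1;0 0 0.02 0 0 0 1;0 0 0.02 0 0 0 1;0 0 0.02 0 0 0 1;0 0 0.02 0 0 0 1")

```text
clock: 20.7
tool_pos: [0.5332, 0.0384, 0.169]
orientation: [-179.9, -30.1, 15.3]
force: [0.2, 0.3, -0.2]
opening: 0.0879
```

```bash
python3 - <<'E'
from d import *
delta(*ball_tcp(0)); print(pose()[2]['joint_pos'].round(2))
E
```

```text
now [0.5332 0.0384 0.169 ] delta [-0.     -0.0004  0.0143] rot [ 0.1  -0.15 -0.27] dist 0.014 0.3 t 20.7 op 0.0879 F [ 0.2  0.3 -0.2]
[ 25.81  -5.33 -57.11  31.66  -9.95  49.61]
```

```bash
cat >> d.py <<'E'
def bt(h,tilt,rot=0):
    C=clampR()*Rn.from_euler('y',tilt,degrees=True)
    return BALL+C.apply([0,0,h-.019]), C*Rn.from_euler('x',180,degrees=True)*Rn.from_euler('z',rot,degrees=True)
E
python3 - <<'E'
from d import *
delta(*bt(.015,7)); delta(*bt(.003,7))
E
```

```text
now [0.5332 0.0384 0.169 ] delta [-0.0005 -0.0003 -0.0007] rot [ 0.08 -7.15 -0.28] dist 0.001 7.2 t 20.7 op 0.0879 F [ 0.2  0.3 -0.2]
now [0.5332 0.0384 0.169 ] delta [-0.002  -0.0003  0.0112] rot [ 0.08 -7.15 -0.28] dist 0.011 7.2 t 20.7 op 0.0879 F [ 0.2  0.3 -0.2]
```

Call:
jog_arm(targets="0 0 0 0 -2 0 1;0 0 0 0 -4 0 1;0 0 0 0 -6 0 1;-0.001 0 0 0 -7 0 1;-0.001 0 0 0 -7 0 1;-0.001 0 0 0 -7 0 1;-0.001 0 0 0 -7 0 1;-0.001 0 0 0 -7 0 1")

```text
clock: 21.7
tool_pos: [0.5322, 0.038, 0.1685]
orientation: [-180.0, -23.2, 15.3]
force: [-0.1, -0.4, 0.7]
opening: 0.0876
```

```bash
python3 - <<'E'
from d import *
delta(*bt(.002,7)); print(pose()[2]['joint_pos'].round(2))
E
```

```text
now [0.5322 0.038  0.1685] delta [ 0.0006 -0.0004  0.0123] rot [ 0.07 -0.15 -0.28] dist 0.012 0.3 t 21.7 op 0.0876 F [-0.1 -0.4  0.7]
[ 28.61  -2.68 -45.19  12.08 -25.38  66.78]
```

```bash
python3 - <<'E'
from d import *
delta(*bt(.000,3))
E
```

```text
now [0.5322 0.038  0.1685] delta [ 0.0019 -0.0005  0.0143] rot [ 0.08  3.85 -0.28] dist 0.014 3.9 t 21.7 op 0.0876 F [-0.1 -0.4  0.7]
```

Call:
jog_arm(targets="0.001 0 0.004 0 1 0 1;0.001 0 0.008 0 2 0 1;0.002 0 0.012 0 3 0 1;0.002 -0.0005 0.014 0 4 0 1;0.002 -0.0005 0.014 0 4 0 1;0.002 -0.0005 0.014 0 4 0 1;0.002 -0.0005 0.014 0 4 0 -1;0.002 -0.0005 0.014 0 4 0 -1")

```text
clock: 22.7
tool_pos: [0.5394, 0.0406, 0.1566]
orientation: [-179.9, -27.2, 15.3]
force: [-0.3, -0.3, 0.9]
opening: 0.0731
```

Call:
jog_arm(targets="0 0 0 0 0 0 -1;0 0 0 0 0 0 -1;0 0 0 0 0 0 -1;0 0 0 0 0 0 -1;0 0 0 0 0 4 -1;0 0 0 0 0 8 -1;0 0 0 0 0 12 -1;0 0 0 0 0 16 -1")

```text
clock: 23.7
tool_pos: [0.5394, 0.0401, 0.1566]
orientation: [-171.9, -26.0, -2.7]
force: [5.1, -5.6, -1.4]
opening: 0.0388
```

```bash
python3 - <<'E'
from d import *
delta(*bt(.000,3)); print(pose()[2]['joint_pos'].round(2))
E
python3 st.py; python3 fl.py r3 >/dev/null
```

```text
now [0.5394 0.0401 0.1566] delta [-0.0004 -0.0003  0.0004] rot [  0.1   -0.17 -16.44] dist 0.001 16.4 t 23.7 op 0.0388 F [ 5.1 -5.6 -1.4]
[ 27.53  -2.56 -52.35  22.39 -14.65  41.18]
F clamp [ 2.3 -6.8 -3. ] M clamp [-1.94  0.9   0.23] raw [ 5.1 -5.6 -1.4]
seat in clamp mm [-1.6 94.6 14.4] rot [ -0.53   2.81 -16.43] op 0.0388 t 23.7
```

View pics/r3.png

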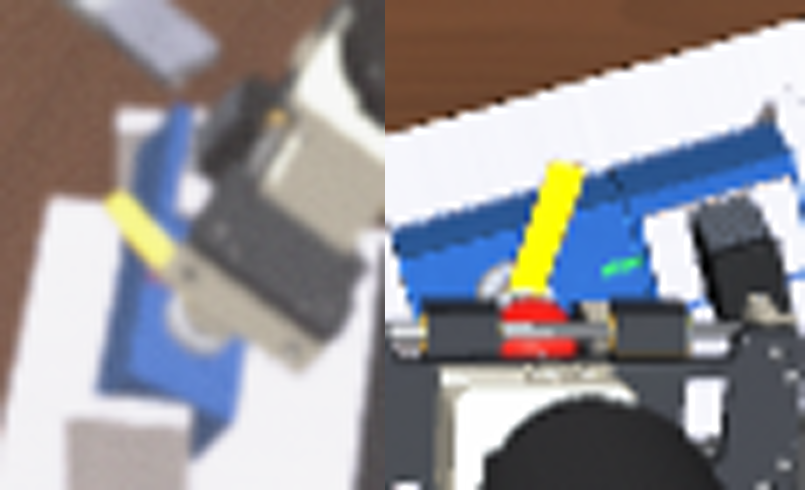

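Call:
jog_arm(targets="0 0 0 0 0 5 -1;0 0 0 0 0 10 -1;0 0 0 0 0 15 -1;0 0 0 0 0 20 -1;0 0 0 0 0 25 -1;0 0 0 0 0 30 -1;0 0 0 0 0 35 -1;0 0 0 0 0 40 -1")

```text
clock: 24.8
tool_pos: [0.539, 0.039, 0.1562]
orientation: [-157.0, -14.6, -44.1]
force: [1.6, -7.4, -0.4]
opening: 0.0385
```

```bash
python3 st.py; python3 fl.py r4 >/dev/null;  python3 - <<'E'
from d import *
delta(*bt(.000,3)); print(pose()[2]['joint_pos'].round(2))
E
```

```text
F clamp [-0.6 -7.6 -0.1] M clamp [-2.45  1.11  0.21] raw [ 1.6 -7.4 -0.4]
seat in clamp mm [-2.5 93.6 14.4] rot [ -1.61   2.59 -56.64] op 0.0385 t 24.8
now [0.5389 0.039  0.1561] delta [-0.0008 -0.0012  0.0003] rot [  0.13  -0.16 -56.65] dist 0.001 56.7 t 24.9 op 0.0386 F [ 2.7 -7.6 -0.5]
[ 27.46  -2.56 -52.37  22.37 -14.7    1.06]
```

View pics/r4.png

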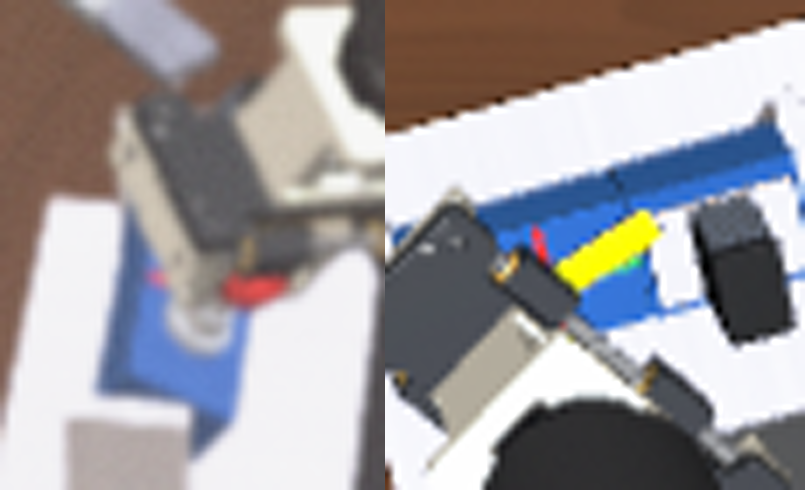

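Call:
jog_arm(targets="0 0 0 0 0 5 -1;0 0 0 0 0 10 -1;0 0 0 0 0 14 -1;0 0 0 0 0 17 -1;0 0 0 0 0 20 -1;0 0 0 0 0 22 -1;0 0 0 0 0 24 -1;0 0 0 0 0 24 -1")

```text
clock: 25.9
tool_pos: [0.5384, 0.0386, 0.1558]
orientation: [-153.3, -4.4, -66.2]
force: [-5.3, -1.4, 2.7]
opening: 0.0388
```

```bash
python3 st.py; python3 fl.py r5 >/dev/null
```

```text
F clamp [-3.4  0.1  5. ] M clamp [-0.1   2.8   0.67] raw [-5.3 -1.4  2.7]
seat in clamp mm [-3.3 93.4 14.4] rot [ -2.27   2.33 -80.66] op 0.0388 t 25.9
```

View pics/r5.png

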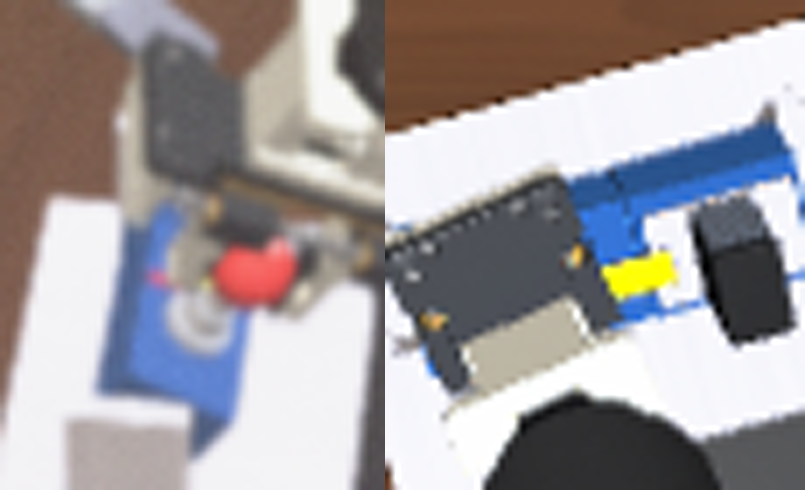

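Call:
jog_arm(targets="0 0 0 0 0 2 -1;0 0 0 0 0 4 -1;0 0 0 0 0 4 -1;0 0 0 0 0 4 1;0 0 0 0 0 4 1;0 0 0 0 0 4 1;0 0 0 0 0 4 1;0 0 0 0 0 4 1")

```text
clock: 27.0
tool_pos: [0.5384, 0.0387, 0.1558]
orientation: [-153.1, -2.6, -69.7]
force: [0.4, -0.0, 0.4]
opening: 0.0827
```

Call:
jog_arm(targets="0 0 -0.015 0 0 0 1;0 0 -0.03 0 0 0 1;0 0 -0.05 0 0 0 1;0 0 -0.08 0 0 0 1;0 0 -0.12 0 0 0 1;0 0 -0.16 0 0 0 1;0 0 -0.19 0 0 0 1;0 0 -0.19 0 0 0 1")

```text
clock: 28.0
tool_pos: [0.4554, 0.0165, 0.3279]
orientation: [-152.8, -2.5, -69.7]
force: [0.7, 0.0, -0.5]
opening: 0.0881
```

```bash
python3 fl.py r6; python3 - <<'E'
from d import *
p,r,o=pose();print(o['joint_pos'].round(1),o['force'].round(1),o['opening'])
import pickle
S,T=pickle.load(open('r6.pkl','rb'));save('r6full.png',S['img'],1.25);save('r6top.png',T['img'],1.25)
C=clampR()
for q in(S,T):
    vv,uu=np.mgrid[0:400,0:640];B=(C.inv().apply(world(q,np.c_[uu.ravel(),vv.ravel()])-O)*1000).reshape(400,640,3)
    I=q['img'].astype(int);r,g,b=[I[...,i] for i in range(3)]
    m=(r>b+70)&(g>b+70)&(abs(B[...,0])<40)&(abs(B[...,1]-50)<60)&(B[...,2]>8)&(B[...,2]<28);A=B[m]
    d=np.linalg.svd(A-A.mean(0),full_matrices=False)[2][0];print('keeper',len(A),A.mean(0).round(1),d.round(3),'y range',A[:,1].min().round(1),A[:,1].max().round(1))
E
```

```text
S plate z 124 3.14
  plate z =  [0.006 0.003 2.497]
  flange side -1 3 [ 18.6 -33.    9.5]
  flange side 1 37 [11.7 25.3 10.3]
  headtop 97 [ 0.3  3.8 63.5]
T plate z 251 1.14
  plate z =  [-1.000e-03 -4.000e-03  1.735e+00]
  flange side -1 62 [  6.  -27.5   8.9]
  flange side 1 67 [ 4.  22.8  8.7]
  headtop 138 [ 2.7  0.5 62.7]
[ 34.6 -23.  -39.   11.5 -48.8 -19.4] [-0.8 -0.5 -1.1] 0.0873189713989429
keeper 18 [ 1.  46.6 19.9] [-0.177 -0.984 -0.035] y range 29.0 79.4
keeper 89 [ 2.2 53.4 18.2] [-0.049 -0.999 -0.014] y range 25.9 86.1
```

View pics/r6.png

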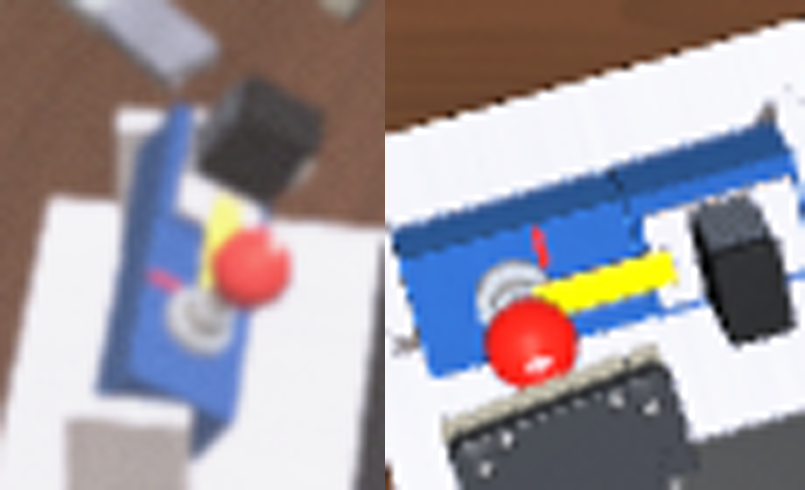

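View pics/r6top.png

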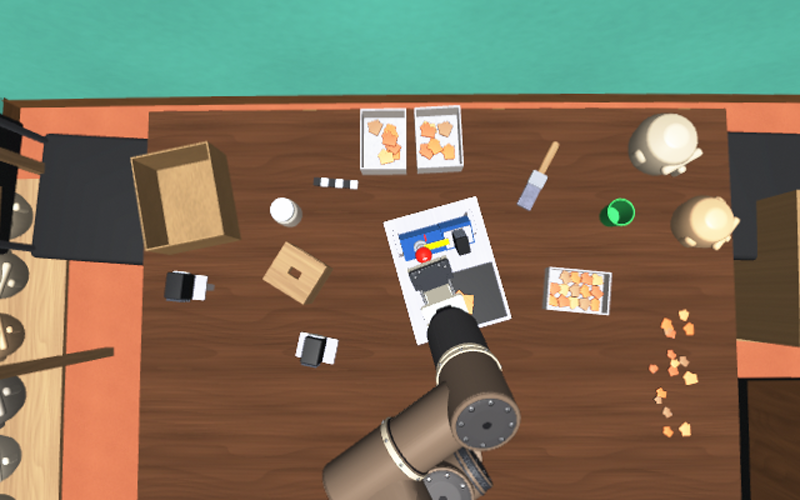

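```bash
python3 - <<'E'
from h import *
S=snapshot('side');T=snapshot('top')
for n in['sherd_mid','scale_bar_mid','brush_mid','cup_mid','jar_mid','lamp_lens']:
    for nm,p in(('S',S),('T',T)): print(n,nm,[(np.round(d['uv']),round(d['conf'],2)) for d in models.spot_point(n,p)[:3]])
print(telemetry.get_obs()['force'].round(1)); print(job.close_job())
E
```

```text
sherd_mid S [(array([364., 200.]), 0.57)]
sherd_mid T [(array([367., 242.]), 0.55)]
scale_bar_mid S [(array([383., 148.]), 0.58), (array([240., 244.]), 0.49)]
scale_bar_mid T [(array([265., 145.]), 0.69)]
brush_mid S [(array([301., 143.]), 0.61)]
brush_mid T []
cup_mid S [(array([341., 115.]), 0.66)]
cup_mid T [(array([494., 172.]), 0.66), (array([459., 233.]), 0.58)]
jar_mid S [(array([245., 276.]), 0.56)]
jar_mid T [(array([230., 170.]), 0.69)]
lamp_lens S [(array([352., 259.]), 0.77), (array([333., 169.]), 0.68), (array([255., 342.]), 0.68)]
lamp_lens T [(array([144., 218.]), 0.87), (array([369., 201.]), 0.82), (array([254., 269.]), 0.65)]
[ 0.1 -0.4  0.5]
the job is handed in; nothing more can be done
None
```

I took the small lamp out of the rack and pushed it into the leaning slot, lens towards the sherd, until it met a hard stop at about 40 N. I then gripped the red ball and turned it clockwise until its torque rose sharply at the stop, let go and backed away. I handed the job in at about 28 s.

**Lamp seated:** the flange top measured about 7 to 8 mm above the plate in both cameras, against a flange thickness of 8 mm. The lens was found on the board side.

**Keeper:** it points along the clamp's -y and lies over the flange. The top camera puts it within about 3° of that direction. The side camera said about 10°, from only 18 pixels.

**Other things:** the sherd, scale bar, brush, cup and jar show within about 4 pixels of where they started. In the last check the network did not find the brush in the top picture, though I can see it there in place. It also gave one false scale bar and one false cup elsewhere.

**Open points:**
- The 40 N push on the plate went through the gripped lamp, right at the 40 N limit for the arm or gripper body. I saw no sign that the body touched anything.
- The arm's third joint was close to its limit at the ball, so I gripped the ball about 3° off the clamp's axis.

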